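Put the check weights back in their block, in order of size

TASK

Put the four steel check weights back into their wooden block, each standing upright and right down on the floor of the bore made for it: the largest weight in the widest bore and so on down the row to the smallest weight in the narrowest. Do not knock the water bath on the way, and leave the other things on the bench where they are.

Things in the scene. Friction and masses are not known exactly. Their poses are not given: they have to be found in the camera images.
- weight_500_mid (a point): the largest of four loose polished steel check weights standing on the bench: a plain upright cylinder 40 mm in diameter and 46 mm high with a narrower round knob (28 mm wide) on top, 68 mm high in all, 500 g. The point lies on its axis half-way up (34 mm above its foot); z runs up its axis. It is the same all round; grip it by the knob or by the upper part of the cylinder.
- weight_200_mid (a point): the second largest of four loose polished steel check weights standing on the bench: a plain upright cylinder 29 mm in diameter and 36 mm high with a narrower round knob (20 mm wide) on top, 54 mm high in all, 200 g. The point lies on its axis half-way up (27 mm above its foot); z runs up its axis. It is the same all round; grip it by the knob or by the upper part of the cylinder.
- weight_100_mid (a point): the third largest of four loose polished steel check weights standing on the bench: a plain upright cylinder 22 mm in diameter and 31 mm high with a narrower round knob (15 mm wide) on top, 46 mm high in all, 100 g. The point lies on its axis half-way up (23 mm above its foot); z runs up its axis. It is the same all round; grip it by the knob or by the upper part of the cylinder.
- weight_50_mid (a point): the smallest of four loose polished steel check weights standing on the bench: a plain upright cylinder 16 mm in diameter and 29 mm high with a narrower round knob (11 mm wide) on top, 41 mm high in all, 50 g. The point lies on its axis half-way up (20.5 mm above its foot); z runs up its axis. It is the same all round; grip it by the knob or by the upper part of the cylinder.
- bore_500: widest of 4 bores in a row along a fixed pale wooden block (200x70x24 mm on a 206x76x6 mm plinth, turned any way round), 65 mm from its middle towards the wide end: 47 mm wide, mouth countersunk to 57 mm (5 mm deep), dark felt 1 mm thick on its floor. Origin: centre of the floor under the felt, 10 mm above the bench, 14 mm below the block's top. x along the row to the wide end.
- bore_200: second widest of 4 bores in a row along a fixed pale wooden block (200x70x24 mm on a 206x76x6 mm plinth, turned any way round), 9.5 mm from its middle towards the wide end: 36 mm wide, mouth countersunk to 46 mm (5 mm deep), dark felt 1 mm thick on its floor. Origin: centre of the floor under the felt, 10 mm above the bench, 14 mm below the block's top. x along the row to the wide end.
- bore_100: third widest of 4 bores in a row along a fixed pale wooden block (200x70x24 mm on a 206x76x6 mm plinth, turned any way round), 37 mm from its middle towards the narrow end: 29 mm wide, mouth countersunk to 39 mm (5 mm deep), dark felt 1 mm thick on its floor. Origin: centre of the floor under the felt, 10 mm above the bench, 14 mm below the block's top. x along the row to the wide end.
- bore_50: narrowest of 4 bores in a row along a fixed pale wooden block (200x70x24 mm on a 206x76x6 mm plinth, turned any way round), 77 mm from its middle towards the narrow end: 23 mm wide, mouth countersunk to 33 mm (5 mm deep), dark felt 1 mm thick on its floor. Origin: centre of the floor under the felt, 10 mm above the bench, 14 mm below the block's top. x along the row to the wide end.
- bath_2: fixed water bath between the weights (left) and the block (right): 230 mm across, rim 182 mm high, origin on the bench 29 mm nearer the robot than the pot's middle. A rotary evaporator overhangs the bench from 235 mm up, 80 mm behind the weights: to the left of the bath stay within 0.48 m ahead of the robot. Carry the weights over the bath's front edge. Each weight and bore has 25 mm free around it for fingers.
- pipette_bulb_1: the red rubber pipette bulb lying on the bench behind the block, a loose bystander (56x67x49 mm); origin under its middle

How it is judged:
By the outcome, as a careful person would: the job done as asked, in the order asked, and still so for the second after the job is handed in, with the robot touching nothing.
It also fails if it takes over 144 s, if anything falls off the work surface, if the arm or the gripper's body presses on something with over 40 N, if the wrist force passes 120 N, or if a joint passes its speed limit or range.

ROBOT

A 6-joint arm with a two-finger parallel gripper is mounted at the origin on a cart in front of the work surface, level with it; the furniture and walls round the work are solid. World frame = base frame: x ahead of the robot, y to its left, z up, the work surface at z = 0. Lengths are in m, angles in rad, forces in N, time in s.
With the tool pointing down it reaches from about 0.3 to 0.825 m from the base axis. Payload 5.4 kg.
Tool frame: the origin (TCP) lies at the very end of the fingers, on their centre line; the grasp point (between the pads) lies 19 mm behind it; z points along the fingers, y is the line along which they close (so a half turn about z gives the same grasp; the last joint's range is limited). The gripper opens to 92 mm and grips with 3 to 60 N. Pads are 20 mm wide; open, the fingers measure 128 mm over their backs; the gripper's body (75 mm by 189 mm) begins 69 mm behind the grasp point.
Start: joints at [1.127, 0.158, 1.597, -0, 1.386, -0.21], TCP at [0.133, 0.559, 0.215] pointing down, gripper open.
Joint ranges: [-2.91, 2.91], [-0.94, 2.29], [0.18, 2.7], [-1.29, 4.43], [0.17, 2.64], [-3, 3]. Speed limits (rad/s): [2.57, 2.57, 3.14, 3.14, 3.14, 3.14].

INTERFACE

Orientations are given as a rotation vector (axis times angle).
In Python, from workcell import bot gives the robot as it stands. Calls block until the motion is done:
- bot.goto(position, orientation): joint-space move of the TCP to a pose.
- bot.line_to(position, rot=None, max_speed=0.15): straight line of the TCP; rot=None keeps the orientation; max_speed is the mean speed in m/s.
- bot.set_joints(angles): joint-space move.
- bot.set_gripper(opening, newtons=None): opening from 0.0 (shut) to 1.0 (fully open); newtons is the grip in N (None keeps the last); returns when the fingers have stopped.
- bot.hold(seconds).
- bot.inverse_kinematics(position, orientation): joint angles nearest the present ones, or None.
- bot.read_camera(name): name is "scene" or "side" or "wrist"; returns a dict with "pixels" (480x640x3 uint8, blue, green, red), "fx", "fy", "cx", "cy" (pixels), "R" (3x3) and "t" (3): a world point X has camera coordinates R X + t. Camera axes: x right, y down, z forward; pixel columns grow to the right and rows downward; lengths in m; the calibration is good to about 2 mm. The wrist camera is an equidistant fisheye: a pixel r from the principal point sees the ray r / f radians off the axis. A picture is of the moment at which its call begins. There is no depth.
A pose or a line that the arm cannot do raises bot.MotionError and nothing moves.
- bot.job_done(): hands the job in; it is judged then, once.
Readings, each from a call of its own:
- bot.current_clock(): time.
- bot.current_joints(): joint angles.
- bot.current_joint_vel(): joint speeds.
- bot.current_effort(): joint torques, N m.
- bot.current_ee_pos(): TCP position.
- bot.current_tool_rot(): TCP orientation.
- bot.current_contact_force(): force on the tool from outside, world axes, zero at the start.
- bot.current_ft_torque(): the same for the moment, N m.
- bot.current_opening(): opening from 0.0 (shut) to 1.0 (fully open).
- bot.current_grip_force(): force on a finger pad.
Only numpy, scipy, OpenCV 4.12 (cv2) and the standard library are available. Lean on these libraries where they do the work, as an engineer would, in place of code of your own. Each camera call takes 0.05 s, during which the arm holds its last target. There are 200 camera calls.

## Working session

There is one attempt and no reset: what is moved stays moved. The work goes in short steps, each a Python script; the robot and the scene stay as the last script left them, time stands still between calls to the robot, and variables do not carry over. Pictures are saved under pics/ and viewed, at most 14 in all, crops included, and the job is handed in when it is done.

```bash
mkdir -p pics; python3 - <<'E'
from workcell import bot
import cv2,numpy as np
for n in("scene","side","wrist"):
    c=bot.read_camera(n); cv2.imwrite(f"pics/{n}0.png",c["pixels"])
    R=np.array(c["R"]);t=np.array(c["t"]);print(n,c["fx"],c["cx"],c["cy"],"pos",-R.T@t,"axis",R[2])
print(bot.current_tool_rot(),bot.current_clock())
E
```

```text
scene 557.5347421784506 313.9914468049919 256.49180795508556 pos [-0.02565177  0.83455819  1.21815704] axis [ 0.36427494 -0.56651744 -0.73916287]
side 495.3447267395055 319.3432949299124 244.05918770710937 pos [ 0.53170422 -1.00268728  0.68325332] axis [ 0.02276339  0.82213617 -0.5688356 ]
wrist 371.64829954431775 321.74229668649787 247.82103365648777 pos [0.05671329 0.57695015 0.38373645] axis [ 0.26699543 -0.06397713 -0.96157182]
[-3.66302547e-01 -3.11967693e+00  2.12355542e-03] 0.15
```

View pics/scene0.png

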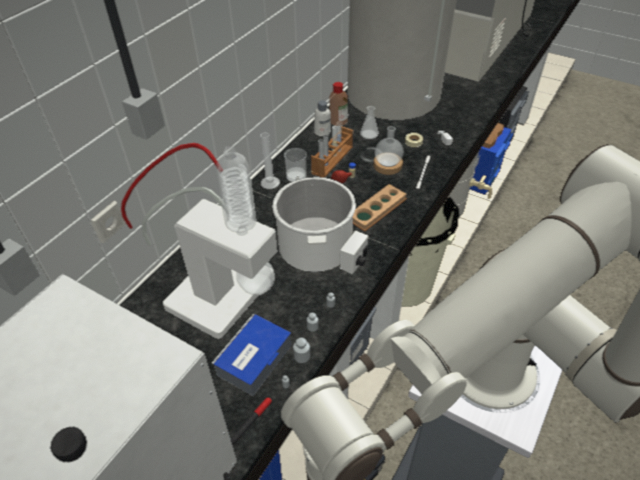

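View pics/side0.png

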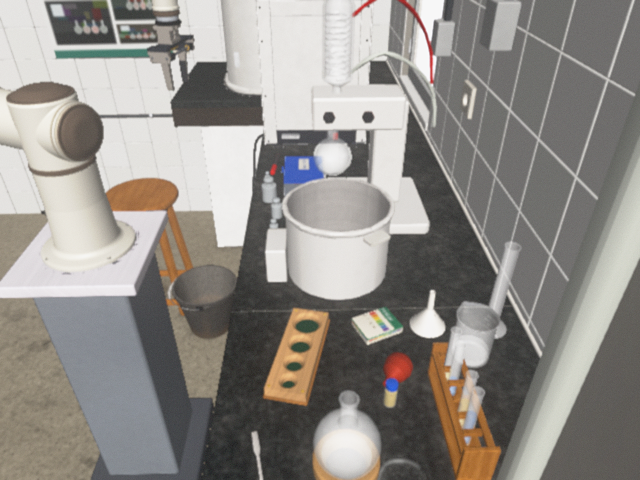

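View pics/wrist0.png

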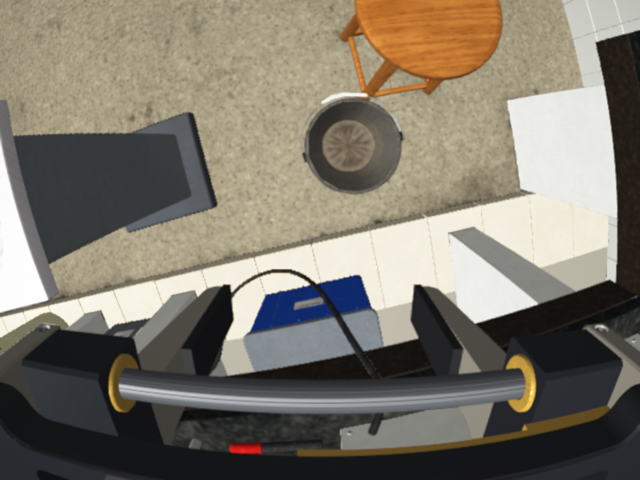

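The scene view shows the weights at about (302,350), (313,321), (331,299) and (286,381). The side view shows the bores at about (307,326), (300,347), (294,365) and (288,384), from wide to narrow. I'll cast rays to get rough positions.

```bash
cat > h.py <<'E'
from workcell import bot
import cv2,numpy as np
from scipy.spatial.transform import Rotation as Ro
def ray(c,px,fish=False):
    R=np.array(c["R"]);t=np.array(c["t"])
    x=(px[0]-c["cx"])/c["fx"];y=(px[1]-c["cy"])/c["fy"]
    if fish:
        r=np.hypot(x,y);s=np.sin(r)/max(r,1e-9);d=np.array([x*s,y*s,np.cos(r)])
    else: d=np.array([x,y,1.])
    return -R.T@t,R.T@d
def cast(c,px,z,fish=False):
    o,d=ray(c,px,fish);return o+d*(z-o[2])/d[2]
def proj(c,X,fish=False):
    p=np.array(c["R"])@X+np.array(c["t"])
    if fish:
        r=np.hypot(p[0],p[1]);k=np.arctan2(r,p[2])/max(r,1e-9)
    else:k=1/p[2]
    return np.array([c["cx"]+c["fx"]*p[0]*k,c["cy"]+c["fy"]*p[1]*k])
def down(yaw): # tool z down; yaw = world angle of tool y (closing) axis
    y=np.array([np.cos(yaw),np.sin(yaw),0]);z=np.array([0,0,-1.]);x=np.cross(y,z)
    return Ro.from_matrix(np.c_[x,y,z]).as_rotvec()
def snap(n,name=None):
    c=bot.read_camera(n)
    if name: cv2.imwrite(f"pics/{name}.png",c["pixels"])
    return c
E
python3 - <<'E'
from h import *
c=snap("scene");s=snap("side")
for k,p,h in(("500",(302,350),.034),("200",(313,321),.027),("100",(331,299),.023),("50",(286,381),.02)):print(k,cast(c,p,h).round(3))
for p in((307,326),(300,347),(294,365),(288,384)):print(cast(s,p,.022).round(3))
for p in((364,213),(397,190)):print('sc',cast(c,p,.022).round(3))
y=Ro.from_rotvec(bot.current_tool_rot()).as_matrix();print(y.round(2))
im=c["pixels"][270:400,240:380];
im2=s["pixels"][300:410,240:350]
cv2.imwrite("pics/c.png",np.hstack([cv2.resize(im,(420,390),interpolation=2),cv2.resize(im2,(380,390),interpolation=2)]))
E
```

```text
500 [0.419 0.211 0.034]
200 [0.444 0.117 0.027]
100 [0.442 0.028 0.023]
50 [0.41  0.298 0.02 ]
[ 0.527 -0.319  0.022]
[ 0.514 -0.372  0.022]
[ 0.504 -0.414  0.022]
[ 0.494 -0.455  0.022]
sc [ 0.525 -0.318  0.022]
sc [ 0.484 -0.468  0.022]
[[-0.97  0.23 -0.  ]
 [ 0.23  0.97 -0.  ]
 [ 0.   -0.   -1.  ]]
```

View pics/c.png

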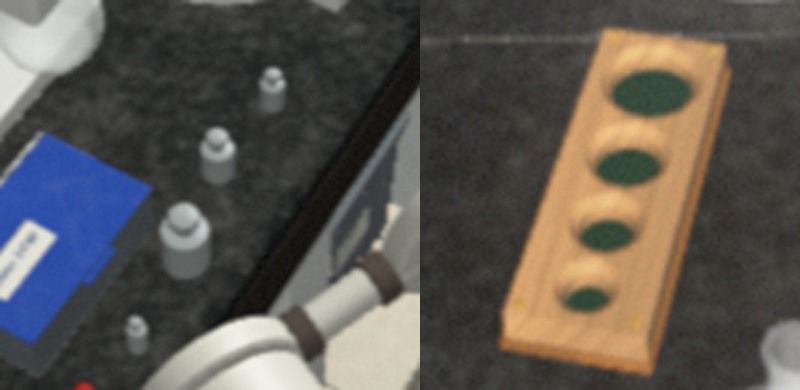

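The crop confirms a row of four weights with the bores seen clearly, and the block's row runs at about 76° in yaw. Next I'll locate the bath and look at the weights from above.

```bash
python3 - <<'E'
from h import *
s=snap("side");c=snap("scene")
print('side rim L,R,near,far',[cast(s,p,.182).round(3)[:2] for p in((283,209),(393,209),(338,237),(338,180))])
print('scene rim',[cast(c,p,.182).round(3)[:2] for p in((273,215),(356,212),(314,236),(314,180))])
print('box front',cast(s,(266,228),.11).round(3),cast(c,(369,235),.11).round(3),cast(c,(345,236),.11).round(3))
q=bot.current_joints()
for p,yw in(((.38,.2,.26),np.pi/2),((.43,.12,.2),np.pi/2),((.44,.03,.02),np.pi/2),((.41,.3,.02),np.pi/2),((.527,-.32,.03),-.23),((.49,-.455,.03),-.23),((.38,-.2,.32),.2)):
    for d in(0,np.pi):
        r=bot.inverse_kinematics(p,down(yw+d));print(p,round(yw+d,2),None if r is None else np.round(r,2))
E
```

```text
side rim L,R,near,far [array([ 0.483, -0.154]), array([ 0.701, -0.161]), array([ 0.586, -0.257]), array([ 0.6  , -0.033])]
scene rim [array([ 0.66 , -0.033]), array([ 0.472, -0.156]), array([ 0.523, -0.021]), array([ 0.64 , -0.213])]
box front [ 0.443 -0.11   0.11 ] [ 0.431 -0.161  0.11 ] [ 0.487 -0.124  0.11 ]
(0.38, 0.2, 0.26) 1.57 [ 0.2  -0.27  1.91 -0.    1.49 -1.37]
(0.38, 0.2, 0.26) 4.71 [ 0.2  -0.27  1.91 -0.    1.49  1.77]
(0.43, 0.12, 0.2) 1.57 [ 0.   -0.18  1.96 -0.    1.36 -1.57]
(0.43, 0.12, 0.2) 4.71 [ 0.   -0.18  1.96 -0.    1.36  1.57]
(0.44, 0.03, 0.02) 1.57 [-0.21  0.08  2.11 -0.    0.95 -1.78]
(0.44, 0.03, 0.02) 4.71 [-0.21  0.08  2.11 -0.    0.95  1.36]
(0.41, 0.3, 0.02) 1.57 [ 0.39  0.24  1.93 -0.    0.98 -1.18]
(0.41, 0.3, 0.02) 4.71 [ 0.39  0.24  1.93 -0.    0.98  1.96]
(0.527, -0.32, 0.03) -0.23 [-0.74  0.46  1.61 -0.    1.07 -0.51]
(0.527, -0.32, 0.03) 2.91 [-0.74  0.46  1.61 -0.    1.07  2.63]
(0.49, -0.455, 0.03) -0.23 [-0.93  0.58  1.44 -0.    1.12 -0.7 ]
(0.49, -0.455, 0.03) 2.91 [-0.93  0.58  1.44 -0.    1.12  2.44]
(0.38, -0.2, 0.32) 0.2 [-0.77 -0.28  1.81  0.    1.61 -0.97]
(0.38, -0.2, 0.32) 3.34 [-0.77 -0.28  1.81 -0.    1.61  2.17]
```

```bash
python3 - <<'E'
from h import *
bot.set_gripper(0.85)
bot.goto([.41,.211,.22],down(np.pi/2))
c=snap("wrist","w1");print(bot.current_clock())
for X in((.419,.211,.068),(.444,.117,.054),(.442,.028,.046),(.41,.298,.041)):print(proj(c,np.array(X),True).round())
E
```

```text
2.4333
[321. 243.]
[224. 264.]
[147. 259.]
[409. 227.]
```

View pics/w1.png

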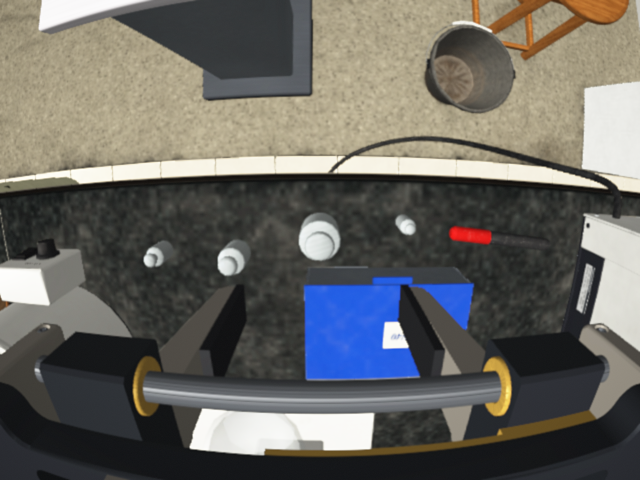

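The weights show as grey silhouettes with the knob tops at about (320,247), (228,264), (150,260) and (408,227), close to prediction. An enlarged crop will fix the knob centres.

```bash
python3 - <<'E'
import cv2,numpy as np
im=cv2.imread("pics/w1.png")
o=[]
for x,y in((320,240),(232,256),(158,254),(405,224)):
    o.append(cv2.resize(im[y-30:y+30,x-30:x+30],(300,300),interpolation=2))
for i in o: 
    for k in range(0,300,50): cv2.line(i,(k,0),(k,6),(0,255,255),1);cv2.line(i,(0,k),(6,k),(0,255,255),1)
cv2.imwrite("pics/w1c.png",np.vstack([np.hstack(o[:2]),np.hstack(o[2:])]))
E
```

```text
(no output)
```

View pics/w1c.png

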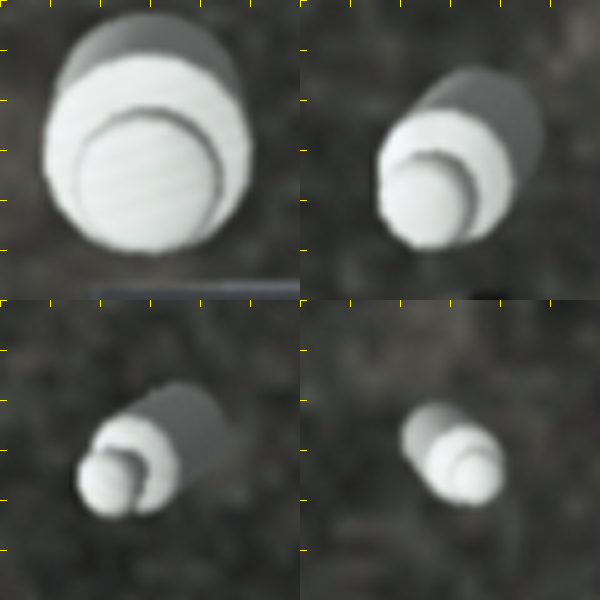

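```bash
python3 - <<'E'
from h import *
c=snap("wrist")
for k,p,z,q,z2 in(("500",(319,246.6),.068,(319,240.2),.046),("200",(227.4,266.8),.054,(230.6,261),.036),("100",(149.3,260.2),.046,(154.6,257),.031),("50",(409.7,229),.041,(407.8,227),.029)):print(k,cast(c,p,z,True).round(4),cast(c,q,z2,True).round(4))
bot.line_to([.39,.15,.32],max_speed=.25)
bot.goto([.37,-.15,.32],down(.8))
bot.goto([.505,-.39,.25],down(-.23))
c=snap("wrist","w2");print(bot.current_clock())
E
```

```text
500 [0.4223 0.2095 0.068 ] [0.4221 0.2094 0.046 ]
200 [0.4468 0.12   0.054 ] [0.4467 0.1189 0.036 ]
100 [0.4434 0.0312 0.046 ] [0.4446 0.0305 0.031 ]
50 [0.4118 0.2984 0.041 ] [0.4125 0.2993 0.029 ]
5.4083
```

View pics/w2.png

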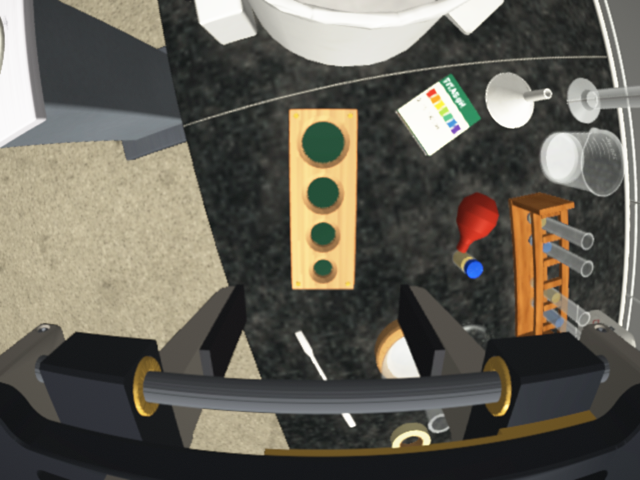

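The wrist view shows the block upright in the image with green bores at (323,143), (323,193), (322,234) and (322,268). I'll segment the felt.

```bash
python3 - <<'E'
from h import *
c=snap("wrist");im=c["pixels"].astype(int)
b,g,r=im[...,0],im[...,1],im[...,2]
m=((g>r+12)&(r<70)).astype(np.uint8);m[:100]=0;m[290:]=0;m[:,:285]=0;m[:,362:]=0
cs=[q for q in cv2.findContours(m,0,1)[0] if cv2.contourArea(q)>60]
cs.sort(key=lambda q:q[0,0,1]);P=[]
for q in cs:
    pts=np.array([cast(c,p,.011,True)[:2] for p in q[:,0].astype(float)],np.float32)
    e=cv2.fitEllipse(pts*1000);(px,py),rd=cv2.minEnclosingCircle(pts*1000)
    print(np.round(e[0],1),np.round(e[1],1),np.round((px,py,2*rd),1));P.append(e[0])
P=np.array(P);print(np.linalg.norm(np.diff(P,axis=0),axis=1))
w=((r>b+40)&(r>110)).astype(np.uint8);w[:100]=0;w[300:]=0;w[:,:280]=0;w[:,370:]=0
w=cv2.morphologyEx(w,3,np.ones((3,3)));q=max(cv2.findContours(w,0,1)[0],key=cv2.contourArea)
pts=np.array([cast(c,p,.024,True)[:2] for p in q[:,0].astype(float)],np.float32)
(ct,sz,a)=cv2.minAreaRect(pts*1000);print("block",ct,sz,a)
# row fit: positions offsets
off=np.array([65,9.5,-37,-77.]);A=np.c_[off,np.ones(4)]
S,res,_,_=np.linalg.lstsq(A,P,rcond=None);print(S,np.hypot(*S[0]),np.degrees(np.arctan2(S[0,1],S[0,0])));print((A@S).round(1),(A@S-P).round(1))
E
```

```text
[ 524.1 -310.8] [42.7 43.2] [ 524.1 -310.8   44.3]
[ 511.5 -365.2] [31.9 32.2] [ 511.6 -365.1   33.2]
[ 500.8 -410.9] [23.7 25. ] [ 500.8 -411.3   26.1]
[ 491.8 -450.4] [17.  18.4] [ 491.5 -450.3   19.5]
[55.79760332 46.95103575 40.55180385]
block (509.47137451171875, -373.706298828125) (202.2233428955078, 73.2220458984375) 76.96501159667969
[[ 2.27630816e-01  9.83061007e-01]
 [ 5.09285460e+02 -3.74611288e+02]] 1.0090712228264929 76.96274942395142
[[ 524.1 -310.7]
 [ 511.4 -365.3]
 [ 500.9 -411. ]
 [ 491.8 -450.3]] [[ 0.   0.1]
 [-0.1 -0.1]
 [ 0.1 -0.1]
 [-0.   0.1]]
```

The felt spacings match (55.8, 47.0, 40.6 mm against 55.5, 46.5, 40). The block centre is (0.5094, −0.3744) at 77.0°. I'll place with the fingers closing across the row and the hand flipped, so the camera stays away from the bath.

```bash
cat > job.py <<'E'
from h import *
A=np.radians(77.0);C=np.array([.5094,-.3744]);U=np.array([np.cos(A),np.sin(A)])
W={"500":((.4222,.2095),.040,.022,40,.065,np.pi/2),"200":((.4467,.1194),.029,.018,30,.0095,np.pi/2),
   "100":((.4440,.0308),.022,.018,22,-.037,1.25),"50":((.4122,.2989),.016,.017,16,-.077,np.pi/2)}
PY=A+np.pi/2
def pick(k,w=.022):
    xy,d,h,f,o,yw=W[k]
    bot.set_gripper((d+w)/.092)
    bot.goto([.37,-.15,.30],down(.8+np.pi/4)); bot.goto([xy[0]-.02,xy[1],.22],down(yw))
    bot.line_to([*xy,.10],max_speed=.2); bot.line_to([*xy,h],max_speed=.08)
    bot.set_gripper(0,f); print(k,"grip",bot.current_opening()*92,bot.current_grip_force())
    bot.line_to([*xy,.12],max_speed=.12); bot.line_to([xy[0]-.03,xy[1],.30],max_speed=.25)
    bot.goto([.37,-.12,.30],down(2.2)); print("held",bot.current_opening()*92,bot.current_clock())
def over(k,z=.16,d=(0,0)):
    p=C+U*W[k][4]+d
    bot.goto([*p,.27],down(PY)); bot.line_to([*p,z],max_speed=.15)
def lower(k,d=(0,0)):
    h=W[k][2];p=C+U*W[k][4]+d
    bot.line_to([*p,h+.045],max_speed=.12);bot.hold(.3); f0=np.array(bot.current_contact_force())
    for foot in np.arange(.034,.0105,-.002):
        bot.line_to([*p,h+foot],max_speed=.03); df=np.array(bot.current_contact_force())-f0
        if abs(df[2])>6 or np.hypot(*df[:2])>8: print("contact",foot.round(4),df.round(1));break
    print("end z",bot.current_ee_pos(),"foot",bot.current_ee_pos()[2]-h,(np.array(bot.current_contact_force())-f0).round(1))
def release(k):
    p=bot.current_ee_pos()
    bot.set_gripper((W[k][1]+.016)/.092); bot.hold(.2)
    bot.line_to([p[0],p[1],.13],max_speed=.1); bot.line_to([p[0],p[1],.28],max_speed=.25);print(bot.current_clock())
E
python3 - <<'E'
from job import *
pick("500");over("500");snap("wrist","p500");lower("500")
E
```

```text
500 grip 39.38905497930279 40.000762939453125
held 39.39110525805197 14.2667
end z [ 0.52387812 -0.31093389  0.03378887] foot 0.01178887051141652 [-0.  -0.6  0.1]
```

View pics/p500.png

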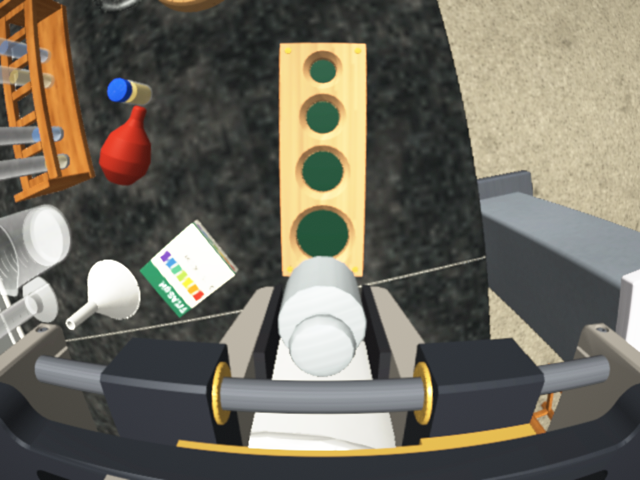

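The weight is held square over the row, and it went down to 0.8 mm above the felt with no side force. I'll release it and carry on with the 200.

```bash
python3 - <<'E'
from job import *
release("500");snap("wrist","r500");pick("200");over("200");lower("200")
E
```

```text
26.6917
200 grip 28.357606661819045 30.00061422586441
held 28.470036003521834 37.6333
end z [ 0.51142721 -0.36502956  0.02978816] foot 0.011788161494543644 [-0.6 -0.7  0.2]
```

View pics/r500.png

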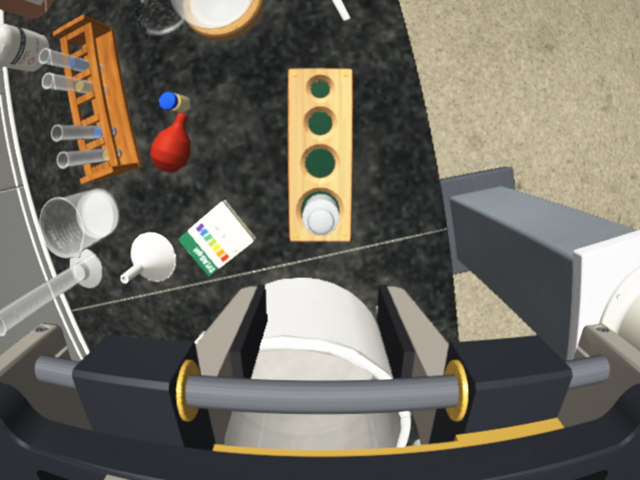

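The 500 stands in its bore at (320,214). Next are the 200's release and the 100.

```bash
python3 - <<'E'
from job import *
release("200");pick("100");over("100");lower("100")
E
```

```text
50.0167
100 grip 20.835477429564218 21.9968980550766
held 21.03982307511636 60.575
end z [ 0.50096507 -0.41031862  0.02979285] foot 0.011792850582884592 [ 0.3 -0.6  0.6]
```

```bash
python3 - <<'E'
from job import *
release("100");snap("wrist","r100");pick("50");over("50");lower("50")
E
```

```text
72.9083
50 grip 15.081438736579381 16.001261472702026
held 15.275850739819553 84.65
end z [ 0.49199368 -0.44930777  0.02881082] foot 0.011810819751494579 [ 0.1  0.3 -1. ]
```

View pics/r100.png

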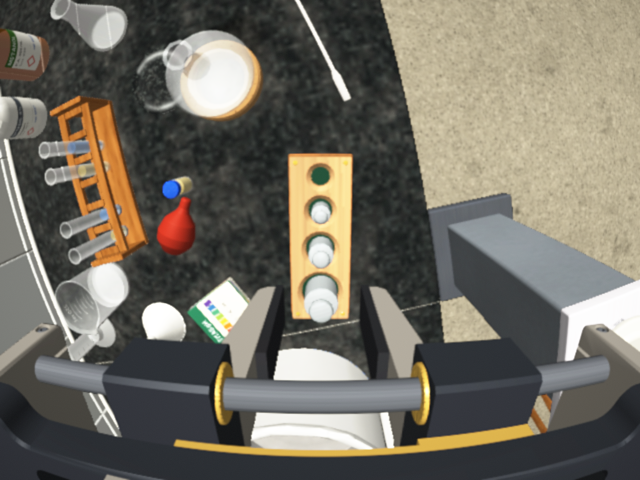

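Three weights are standing upright in their bores. I'll release the 50 and check it.

```bash
python3 - <<'E'
from job import *
release("50");p=bot.current_ee_pos();bot.goto([.42,-.42,.3],down(PY));bot.hold(.3)
a=snap("wrist");s=snap("side")
im=a["pixels"];q=proj(a,np.array([*C,.04]),True).astype(int);print(q)
x,y=max(q[0]-100,0),max(q[1]-100,0)
cv2.imwrite("pics/f.png",np.hstack([cv2.resize(im[y:y+200,x:x+200],(400,400),interpolation=2),cv2.resize(s["pixels"][290:415,235:360],(400,400),interpolation=2)]))
E
```

```text
96.9667
[258 262]
```

View pics/f.png

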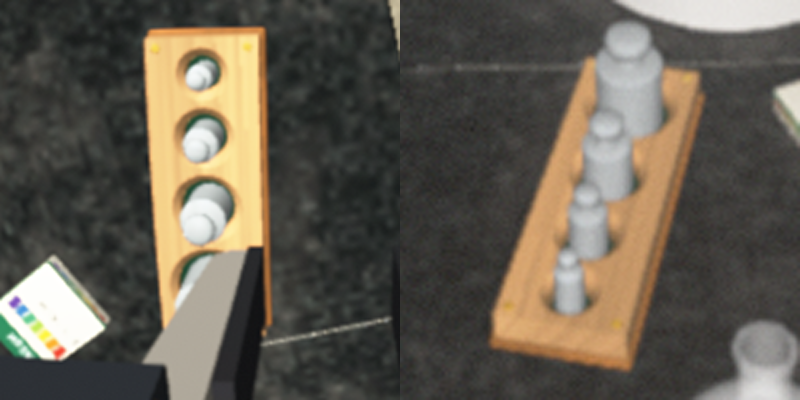

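All four weights stand upright and seated in order, and the gripper is clear.

```bash
python3 -c "
from workcell import bot
print(bot.job_done())"
```

```text
the job is handed in; nothing more can be done
None
```

All four check weights are back in their matching bores, upright and seated, and the job is handed in at about 98 s of the 144 s allowed, with nothing else on the bench seen to have moved.

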